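Wipe the broken tea off the breaking tray

TASK

Take the wiper block and wipe all six loose chunks of tea along the bamboo breaking tray and over its open end, so that they all land in the white sample tray standing there. Move the chunks only with the wiper block, never with the gripper, and leave the sample tray and everything else where it is. Then stand the wiper block upright on the counter and let go of it.

Things in the scene. Friction and masses are not known exactly. Their poses are not given: they have to be found in the camera images.
- break_tray: Fixed bamboo tea-breaking tray, 214 x 242 mm outside. Flat deck 52 mm above the counter, 190 mm wide inside the rims (own x, -95 to +95) and 230 mm long (own y, -115 to +115). A rim 12 mm thick, its top at 64 mm, runs along both long sides and the +y end; the -y end is an open bare lip. Origin on the counter under the deck's centre.
- lip (a point): Middle of the edge of the breaking tray's open lip, on the deck's surface (52 mm up); axes as the breaking tray's: -y points out over the sample tray.
- sample_tray: Loose square white tasting tray, 230 x 230 mm, 0.5 kg; walls 33 mm high, 6 mm thick, floor 6 mm thick, a 40 mm pouring notch at its far corner. It stands before the breaking tray's open end, its near (+y) wall tucked 20 to 28 mm under the lip (underside of the deck at 36 mm); axes within 0.04 rad of the breaking tray's. Origin at the centre of its underside.
- wiper: Wiper block standing upright on the counter, 0.14 to 0.28 kg, long axis = own x. From below: rubber strip 120 x 26 mm, 12 mm high; wooden back 120 x 32 mm from 12 to 30 mm; wooden grip rail 96 mm long x 24 mm wide from 30 to 76 mm, to be grasped across its 24 mm. Origin at the centre of the underside of the strip, z up.
- chunk0: One of six loose dark brown chunks of pressed tea: irregular flat blocks, 26 to 32 mm long, 19 to 27 mm wide, 12 to 15 mm high, 12 g, scattered on the deck of the breaking tray (within x = +-80 mm, y = -80 to +42 mm of its frame). Origin at the centre of its underside as it lies at the start.
- chunk1: One of six loose dark brown chunks of pressed tea: irregular flat blocks, 26 to 32 mm long, 19 to 27 mm wide, 12 to 15 mm high, 12 g, scattered on the deck of the breaking tray (within x = +-80 mm, y = -80 to +42 mm of its frame). Origin at the centre of its underside as it lies at the start.
- chunk2: One of six loose dark brown chunks of pressed tea: irregular flat blocks, 26 to 32 mm long, 19 to 27 mm wide, 12 to 15 mm high, 12 g, scattered on the deck of the breaking tray (within x = +-80 mm, y = -80 to +42 mm of its frame). Origin at the centre of its underside as it lies at the start.
- chunk3: One of six loose dark brown chunks of pressed tea: irregular flat blocks, 26 to 32 mm long, 19 to 27 mm wide, 12 to 15 mm high, 12 g, scattered on the deck of the breaking tray (within x = +-80 mm, y = -80 to +42 mm of its frame). Origin at the centre of its underside as it lies at the start.
- chunk4: One of six loose dark brown chunks of pressed tea: irregular flat blocks, 26 to 32 mm long, 19 to 27 mm wide, 12 to 15 mm high, 12 g, scattered on the deck of the breaking tray (within x = +-80 mm, y = -80 to +42 mm of its frame). Origin at the centre of its underside as it lies at the start.
- chunk5: One of six loose dark brown chunks of pressed tea: irregular flat blocks, 26 to 32 mm long, 19 to 27 mm wide, 12 to 15 mm high, 12 g, scattered on the deck of the breaking tray (within x = +-80 mm, y = -80 to +42 mm of its frame). Origin at the centre of its underside as it lies at the start.
- cup: a bystander: leave it alone. White porcelain tasting cup, 66 mm across, 66 mm high, with a side handle. Origin under its centre.
- bowl: a bystander: leave it alone. White porcelain bowl, 95 mm across, 52 mm high. Origin under its centre.
- cup_lid: a bystander: leave it alone. White porcelain cup lid with a knob, 72 mm across, 30 mm high. Origin under its centre.
- tea_knife: a bystander: leave it alone. Tea knife lying on the counter, 185 mm long, 23 mm thick, along its own x. Origin under its middle.
Not all that is in view belongs to the job. There is more than one size of the wiper; the job needs the middle-sized.

How it is judged:
On the way, in this order (a step that is already met when the one before it is completed fails the run):
1. the wiper block is held and has been lifted off the counter while chunks still lie on the breaking tray (height (world z) of wiper above 0.04 m and contact force between the fingers and wiper above 1 N), for 0.2 s.
2. all six chunks are down in the sample tray (x of chunk0 in the frame of sample_tray between -0.112 and 0.112 m and y of chunk0 in the frame of sample_tray between -0.112 and 0.112 m and z of chunk0 in the frame of sample_tray between -0.002 and 0.046 m and linear speed of each of chunk0, chunk1, chunk2, chunk3, chunk4, chunk5 below 0.03 m/s and x of chunk1 in the frame of sample_tray between -0.112 and 0.112 m and y of chunk1 in the frame of sample_tray between -0.112 and 0.112 m and z of chunk1 in the frame of sample_tray between -0.002 and 0.046 m and x of chunk2 in the frame of sample_tray between -0.112 and 0.112 m and y of chunk2 in the frame of sample_tray between -0.112 and 0.112 m and z of chunk2 in the frame of sample_tray between -0.002 and 0.046 m and x of chunk3 in the frame of sample_tray between -0.112 and 0.112 m and y of chunk3 in the frame of sample_tray between -0.112 and 0.112 m and z of chunk3 in the frame of sample_tray between -0.002 and 0.046 m and x of chunk4 in the frame of sample_tray between -0.112 and 0.112 m and y of chunk4 in the frame of sample_tray between -0.112 and 0.112 m and z of chunk4 in the frame of sample_tray between -0.002 and 0.046 m and x of chunk5 in the frame of sample_tray between -0.112 and 0.112 m and y of chunk5 in the frame of sample_tray between -0.112 and 0.112 m and z of chunk5 in the frame of sample_tray between -0.002 and 0.046 m), for 0.2 s.
At the end, for the whole second after the job is handed in: All six chunks lie inside the sample tray (their origins within 112 mm of its centre along each of its axes and less than 46 mm above its underside), at rest; the wiper block stands upright (within 0.15 rad) on the counter itself, not in the sample tray or on anything, at rest (all of step 2 and height (world z) of wiper between -0.005 and 0.005 m and angle between wiper's own z axis and vertical below 0.15 rad and linear speed of wiper below 0.03 m/s and not (x of wiper in the frame of sample_tray between -0.115 and 0.115 m and y of wiper in the frame of sample_tray between -0.115 and 0.115 m)); the robot touches nothing.
It fails at once if the gripper or arm pushes a chunk (contact force between any of the fingers, the arm and chunk0 above 0.5 N or contact force between any of the fingers, the arm and chunk1 above 0.5 N or contact force between any of the fingers, the arm and chunk2 above 0.5 N or contact force between any of the fingers, the arm and chunk3 above 0.5 N or contact force between any of the fingers, the arm and chunk4 above 0.5 N or contact force between any of the fingers, the arm and chunk5 above 0.5 N).
It fails at once if the sample tray is shifted by more than 30 mm (distance of sample_tray from where it was at the start of the episode above 0.03 m).
It fails at once if a bystander is shifted by more than 30 mm (distance of any of cup, bowl, cup_lid, tea_knife from where it was at the start of the episode above 0.03 m).
It also fails if it takes over 72 s, if anything falls off the work surface, if the arm or the gripper's body presses on something with over 40 N, if the wrist force passes 120 N, or if a joint passes its speed limit or range.

ROBOT

A 6-joint arm with a two-finger parallel gripper is mounted at the origin on the work surface. World frame = base frame: x ahead of the robot, y to its left, z up, the work surface at z = 0. Lengths are in m, angles in rad, forces in N, time in s.
With the tool pointing down it reaches from about 0.375 to 0.975 m from the base axis. Payload 3.8 kg.
Tool frame: the origin (TCP) lies midway between the tips of the shut fingers; the grasp point (between the pads) lies 19 mm behind it; z points along the fingers, y is the line along which they close (so a half turn about z gives the same grasp; the last joint's range is limited). The gripper opens to 88 mm and grips with 3 to 60 N. Pads are 18 mm wide; open, the fingers measure 123 mm over their backs; the gripper's body (75 mm by 187 mm) begins 45 mm behind the grasp point.
Start: joints at [1.202, 0.264, 1.604, -0, 1.274, -0.037], TCP at [0.22, 0.638, 0.239] pointing down, gripper open.
Joint ranges: [-2.63, 2.63], [-0.94, 2.18], [0.31, 2.57], [-1.31, 4.45], [0, 2.66], [-2.55, 2.55]. Speed limits (rad/s): [2.57, 2.57, 3.14, 3.14, 3.14, 3.14].

INTERFACE

Orientations are given as a rotation vector (axis times angle).
In Python, from cell import manip, inverse_kinematics, cams, order gives the robot as it stands. Calls block until the motion is done:
- manip.move_pose(position, orientation): joint-space move of the TCP to a pose.
- manip.move_linear(position, rate=0.15, rot=None): straight line of the TCP; rot=None keeps the orientation; rate is the mean speed in m/s.
- manip.set_joints(angles): joint-space move.
- manip.set_gripper(opening, force=None): finger opening in m; force is the grip in N (None keeps the last); returns when the fingers have stopped.
- manip.dwell(seconds).
- inverse_kinematics(position, orientation): joint angles nearest the present ones, or None.
- manip.state(): the state.
- cams.capture(name): name is "scene" or "top" or "wrist"; returns a dict with "image" (480x640x3 uint8, blue, green, red), "z_map" (480x640 float32, m along the optical axis (not along the pixel's ray), 0 where there is no reading), "intrinsics" (3x3 intrinsics, pixels), "position" and "orientation" of the camera in the world; the wrist camera has in their place "T_tool_cam" (4x4, takes a point from camera to tool coordinates, whose origin is the TCP and whose axes are the flange's). Camera axes: x right, y down, z forward; pixel columns grow to the right and rows downward; lengths in m; the calibration is good to about 2 mm. A picture is of the moment at which its call begins: read the wrist's pose just before it.
A pose or a line that the arm cannot do raises manip.IKError and nothing moves.
- order.close_job(): hands the job in; it is judged then, once.
The state is a dict: "clock": time; "joint_pos": joint angles; "joint_velocities": joint speeds; "tau": joint torques, N m; "tool_pos": TCP position; "tcp_rot": TCP orientation; "contact_force": force on the tool from outside, world axes, zero at the start; "moment": the same for the moment, N m; "gripper_width": finger opening in m; "grasp_force": force on a finger pad.
Only numpy, scipy, OpenCV 4.12 (cv2) and the standard library are available. Lean on these libraries where they do the work, as an engineer would, in place of code of your own. Each camera call takes 0.05 s, during which the arm holds its last target. There are 200 camera calls.

## Working session

There is one attempt and no reset: what is moved stays moved. The work goes in short steps, each a Python script; the robot and the scene stay as the last script left them, time stands still between calls to the robot, and variables do not carry over. Pictures are saved under pics/ and viewed, at most 10 in all, crops included, and the job is handed in when it is done.

```bash
mkdir -p pics; ls; python3 - <<'E'
from cell import manip,cams
import cv2,numpy as np
for n in("top","scene"):
    c=cams.capture(n); cv2.imwrite(f"pics/{n}0.png",c["image"]); np.savez(f"{n}0.npz",**c)
    print(n,c["intrinsics"],c["position"],c["orientation"])
print(manip.state())
E
```

```text
pics
top [[471.23426529   0.         312.39226931]
 [  0.         471.23426529 243.18529927]
 [  0.           0.           1.        ]] [ 0.31057551 -0.00678893  1.17197576] [-2.11521789  2.15341137 -0.15442449]
scene [[587.19182791   0.         321.05707263]
 [  0.         587.19182791 240.55261434]
 [  0.           0.           1.        ]] [1.50867723 0.05999409 0.88691285] [-1.65025283 -1.76276808  0.84822424]
{'clock': 0.1, 'joint_pos': array([ 1.20210723e+00,  2.64659441e-01,  1.60522553e+00,  5.78201274e-07,
        1.27369006e+00, -3.68867504e-02]), 'joint_velocities': array([ 2.64190454e-03, -2.22643266e-03, -4.25099882e-03, -7.44065577e-05,
       -1.67356210e-03, -3.17308972e-03]), 'tau': array([ 8.83922658e-04, -5.03622222e+01, -3.58072329e+01,  7.32539222e-02,
        2.32853182e-02, -7.01256772e-05]), 'tool_pos': array([0.21964404, 0.63759375, 0.23753131]), 'tcp_rot': array([-5.18740363e-01, -3.09806257e+00,  3.04954222e-03]), 'contact_force': array([-0.32771034,  0.66430979, -0.40958716]), 'moment': array([0.05571505, 0.02729009, 0.03393303]), 'grasp_force': 0.0, 'gripper_width': 0.08798989081366089}
```

View pics/top0.png

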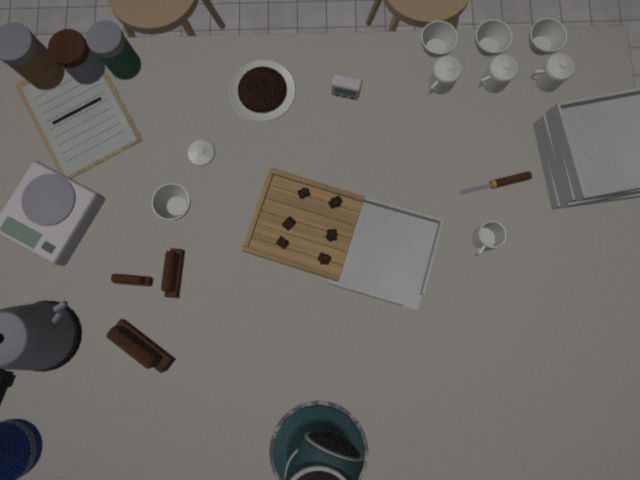

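View pics/scene0.png

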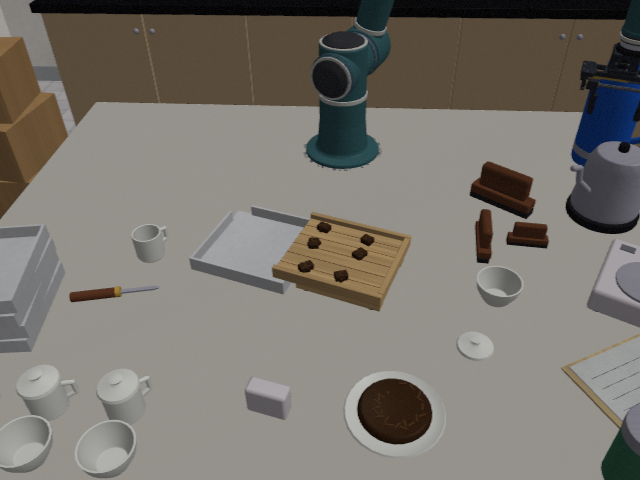

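Wiper candidates in the top view are small (131,280), medium (173,273) and large (141,345). At about 0.12 m long, the one at (173,273) fits. I'll measure all three and view an enlarged crop.

```bash
cat > h.py <<'E'
import numpy as np,cv2
from scipy.spatial.transform import Rotation as R
def load(n): return dict(np.load(n))
def world(c):
    K=c["intrinsics"];z=c["z_map"];v,u=np.mgrid[:480,:640]
    p=np.stack([(u-K[0,2])/K[0,0]*z,(v-K[1,2])/K[1,1]*z,z],-1)
    W=p@R.from_rotvec(c["orientation"]).as_matrix().T+c["position"]; W[z==0]=np.nan
    return W
def rect(P):
    (cx,cy),(w,h),_=r=cv2.minAreaRect(P[:,:2].astype(np.float32)*1000)
    b=cv2.boxPoints(r); e=[b[1]-b[0],b[2]-b[1]]; e=max(e,key=np.linalg.norm)
    return np.array([cx,cy])/1000,max(w,h),min(w,h),np.arctan2(e[1],e[0])
E
cat > a.py <<'E'
from h import *
c=load("top0.npz");W=world(c);im=c["image"];hsv=cv2.cvtColor(im,cv2.COLOR_BGR2HSV)
print("counter z",np.nanmedian(W[380:400,200:260,2]), hsv[273,173],hsv[215,290],hsv[223,289],hsv[330,250])
brown=((hsv[...,1]>110)&(hsv[...,2]<110)).astype(np.uint8)
n,l,s,cc=cv2.connectedComponentsWithStats(brown)
for i in range(1,n):
    if s[i,4]<25 or s[i,4]>3000: continue
    P=W[l==i]; P=P[~np.isnan(P[:,2])]
    if len(P)<10: continue
    m=np.percentile(P[:,2],95); T=P[P[:,2]>m-.012]
    print(cc[i].round(),s[i,4],"zmax %.3f"%m,"all",rect(P),"top",rect(T))
# bamboo
bam=cv2.inRange(hsv,(8,50,90),(30,255,255)); bam[:,:200]=0;bam[:160]=0;bam[300:]=0;bam[:,400:]=0
n,l,s,cc=cv2.connectedComponentsWithStats(bam); i=1+s[1:,4].argmax()
P=W[l==i];P=P[P[:,2]>.045];print("bamboo",s[i],rect(P),np.percentile(P[:,2],[5,50,98]))
cv2.imwrite("pics/crop.png",np.hstack([cv2.resize(im[225:385,90:210],None,fx=3,fy=3),cv2.resize(im[160:320,240:450],None,fx=2,fy=3)])[:480,:800])
E
python3 a.py
```

```text
counter z 0.0006637424422111238 [ 6 88 29] [ 17  99 111] [ 11 172  37] [ 26  17 117]
[67. 48.] 1044 zmax 0.119 all (array([0.97903571, 0.60630298]), 110.72554779052734, 89.02615356445312, np.float32(1.1340135)) top (array([0.97757373, 0.60317139]), 103.81344604492188, 89.02615356445312, np.float32(1.134013))
[41. 67.] 25 zmax 0.096 all (array([0.93708313, 0.67411108]), 34.92842102050781, 9.866838455200195, np.float32(-0.75629765)) top (array([0.9363819 , 0.67372815]), 35.034053802490234, 9.378433227539062, np.float32(-0.8140881))
[52. 71.] 33 zmax 0.062 all (array([0.94988458, 0.66612207]), 30.65288734436035, 6.229679584503174, np.float32(-0.46741793)) top (array([0.94988458, 0.66612207]), 30.65288734436035, 6.229679584503174, np.float32(-0.46741793))
[262.  88.] 973 zmax 0.037 all (array([0.89851917, 0.13023062]), 117.92044067382812, 115.8042221069336, np.float32(-0.8952915)) top (array([0.89851917, 0.13023062]), 117.92044067382812, 115.8042221069336, np.float32(-0.8952915))
[35. 81.] 31 zmax 0.070 all (array([0.92119019, 0.70830255]), 23.210445404052734, 5.189148426055908, np.float
[... 2339 characters left out ...]
, 0.41351434]), 124.86029052734375, 29.003986358642578, np.float32(0.9125005))
[ 34. 439.] 205 zmax 0.029 all (array([0.03914559, 0.66990588]), 112.10775756835938, 31.846555709838867, np.float32(0.39363107)) top (array([0.03914559, 0.66990588]), 112.10775756835938, 31.846555709838867, np.float32(0.39363107))
[ 13. 451.] 1465 zmax 0.146 all (array([0.03676112, 0.6759812 ]), 126.25735473632812, 46.267608642578125, np.float32(0.39658827)) top (array([0.02729884, 0.65748462]), 73.82353210449219, 13.686663627624512, np.float32(0.12888469))
bamboo [ 242  168  122  113 7905] (array([0.53593622, 0.02674223]), 241.4285430908203, 215.330078125, np.float32(1.2441698)) [0.04945191 0.05329231 0.06697057]
```

View pics/crop.png

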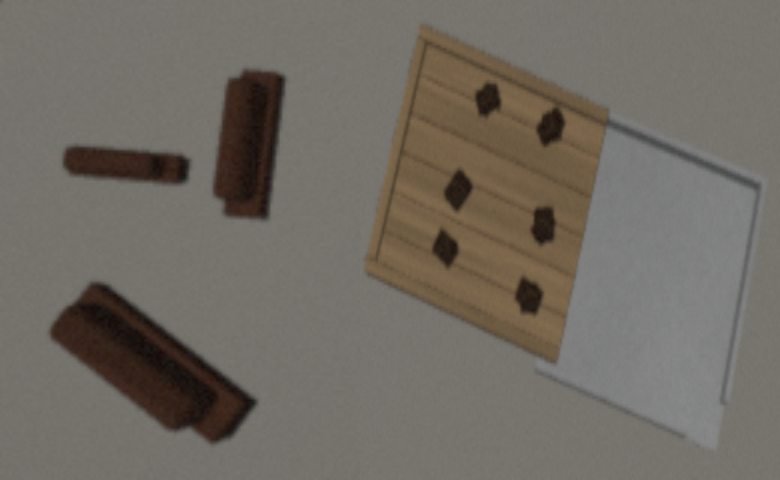

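The crop settles it: the middle-sized block at (172,272) has a 95 x 22 mm rail about 77 mm high, matching the description. The others are too small (131,280) and too large (141,345). The six chunks lie on the deck at (304,193), (335,202), (288,222), (331,235), (283,243) and (324,257). Next I'll put everything in the tray frame and grasp the block.

```bash
cat >> h.py <<'E'
TH=1.2442-np.pi/2                       # tray x axis angle in world
ex=np.array([np.cos(TH),np.sin(TH)]); ey=np.array([-ex[1],ex[0]])
O=np.array([.53594,.02674])-.006*ey     # tray origin
def t2w(x,y): return O+x*ex+y*ey
def w2t(p): return np.stack([(p[...,:2]-O)@ex,(p[...,:2]-O)@ey],-1)
def rot(th): a=th/2+np.pi/2; return np.array([np.cos(a),np.sin(a),0])*np.pi   # tool down, closing across a block with long axis th
def chunks(c):
    W=world(c);hsv=cv2.cvtColor(c["image"],cv2.COLOR_BGR2HSV)
    m=((hsv[...,1]>70)&(hsv[...,2]<75)).astype(np.uint8); n,l,s,cc=cv2.connectedComponentsWithStats(m); out=[]
    for i in range(1,n):
        P=W[l==i];P=P[~np.isnan(P[:,2])]
        if 20<s[i,4]<400 and len(P)>8:
            q=w2t(P); 
            if abs(q[:,0].mean())<.14 and -.36<q[:,1].mean()<.13: out.append((cc[i].round(),s[i,4],(q.mean(0)*1000).round(),(q.min(0)*1000).round(),(q.max(0)*1000).round(),round(float(np.median(P[:,2])),3)))
    return out
E
python3 - <<'E'
from h import *
from cell import manip,inverse_kinematics
c=load("top0.npz")
for k in chunks(c): print(*k)
W=world(c);q=w2t(W)
m=(W[...,2]>.022)&(W[...,2]<.042)&(q[...,1]<-.12)&(q[...,1]>-.36)&(abs(q[...,0])<.16)
print("sample rim in tray frame pct",np.percentile(q[m],[1,5,50,95,99],axis=0).round(3).tolist(), rect(W[m]))
th=-.0945; p=[.4251,.3439]
for z in(.2,.036): print(inverse_kinematics(np.array([*p,z]),rot(th)))
for x in(-.031,.031):
  for y in (.088,-.15): print(x,y,inverse_kinematics(np.array([*t2w(x,y),.09]),rot(TH)))
manip.set_gripper(.055)
manip.move_pose([*p,.20],rot(th)); manip.move_linear([*p,.036],rate=.1)
manip.set_gripper(.0,force=35); s=manip.state(); print(s["tool_pos"],s["gripper_width"],s["grasp_force"],s["contact_force"])
manip.move_linear([*p,.2],rate=.12); s=manip.state(); print(s["tool_pos"],s["gripper_width"],s["grasp_force"],s["contact_force"],s["clock"])
E
```

```text
[303. 193.] 99 [70. 27.] [57. 13.] [84. 41.] 0.067
[335. 202.] 120 [ 71. -52.] [ 55. -66.] [ 90. -35.] 0.067
[289. 223.] 113 [-11.  39.] [-27.  24.] [ 5. 56.] 0.064
[331. 235.] 121 [ -7. -68.] [-23. -81.] [  8. -54.] 0.065
[282. 242.] 97 [-61.  38.] [-73.  25.] [-49.  51.] 0.066
[324. 258.] 112 [-67. -68.] [-80. -82.] [-54. -53.] 0.066
sample rim in tray frame pct [[-0.116, -0.32], [-0.115, -0.319], [0.053, -0.258], [0.114, -0.134], [0.116, -0.123]] (array([ 0.46375851, -0.18730109]), 232.2771759033203, 201.4718475341797, np.float32(-0.31648067))
[ 6.34641897e-01  5.02776577e-02  1.92263276e+00 -4.44089210e-16
  1.16868224e+00 -8.41654430e-01]
[ 6.34641897e-01  2.37366780e-01  2.05054600e+00 -4.44089210e-16
  8.53679871e-01 -8.41654430e-01]
-0.031 0.088 [ 1.65679741e-01  1.61133824e-01  2.02266275e+00 -4.44089210e-16
  9.57796083e-01 -1.07852026e+00]
-0.031 -0.15 [-2.91672261e-01  2.25601138e-02  2.17537225e+00 -4.44089210e-16
  9.43660294e-01 -1.53587226e+00]
0.031 0.088 [ 1.16755780e-01  2.55465278e-01  1.90689571e+00 -4.44089210e-16
  9.79231662e-01 -1.12744422e+00]
0.031 -0.15 [-2.95748417e-01  1.37226631e-01  2.05051058e+00 -4.44089210e-16
  9.53855446e-01 -1.53994842e+00]
[0.42531409 0.34416383 0.03620673] 0.023933316799506256 34.896342380088754 [-0.55891171  1.04868643  0.51305077]
[0.42455694 0.34348604 0.19888948] 0.023464844364091124 34.891352087433916 [-0.53024534 -0.16556598 -1.77631774] 5.9833
```

Grasp is good: the gripper reads 23.5 mm at 35 N. First pass goes over the left and middle chunks.

```bash
cat >> h.py <<'E'
def wipe(manip,x,y0=.086,y1=-.137,z=.0905,rate=.06):
    manip.move_pose([*t2w(x,y0),.17],rot(TH)); manip.move_linear([*t2w(x,y0),z+.008],rate=.1)
    f0=manip.state()["contact_force"]; manip.move_linear([*t2w(x,y0),z],rate=.02)
    s=manip.state(); print("down",s["tool_pos"],w2t(s["tool_pos"]),s["contact_force"]-f0)
    manip.move_linear([*t2w(x,y1),z],rate=rate); s=manip.state(); print("end",s["tool_pos"],w2t(s["tool_pos"]),s["contact_force"]-f0,s["gripper_width"])
    manip.move_linear([*t2w(x,y1),.17],rate=.15)
E
python3 - <<'E'
from h import *
from cell import manip,cams
wipe(manip,-.031)
manip.move_pose([*t2w(.031,.2),.25],rot(TH))
c=cams.capture("top");np.savez("top1.npz",**c);cv2.imwrite("pics/top1.png",cv2.resize(c["image"][120:330,220:460],None,fx=2.5,fy=2.5))
for k in chunks(c): print(*k)
print(manip.state()["clock"])
E
```

```text
down [0.53213944 0.11239712 0.09038097] [-0.03108028  0.08590997] [-1.02261798  0.68672059 -0.09448345]
end [ 0.46075125 -0.09867456  0.09054254] [-0.03097861 -0.13690726] [-1.31346726 -0.02862187 -1.00117443] 0.02381601552852151
[304. 193.] 92 [70. 27.] [57. 13.] [83. 41.] 0.068
[335. 202.] 106 [ 71. -52.] [ 56. -65.] [ 87. -38.] 0.067
[356. 245.] 28 [  -7. -131.] [ -18. -135.] [   5. -128.] 0.03
[365. 251.] 72 [ -12. -158.] [ -25. -168.] [   2. -146.] 0.02
[352. 265.] 25 [ -59. -136.] [ -67. -141.] [ -51. -131.] 0.033
[361. 273.] 74 [ -68. -163.] [ -79. -176.] [ -57. -152.] 0.021
14.3333
```

View pics/top1.png

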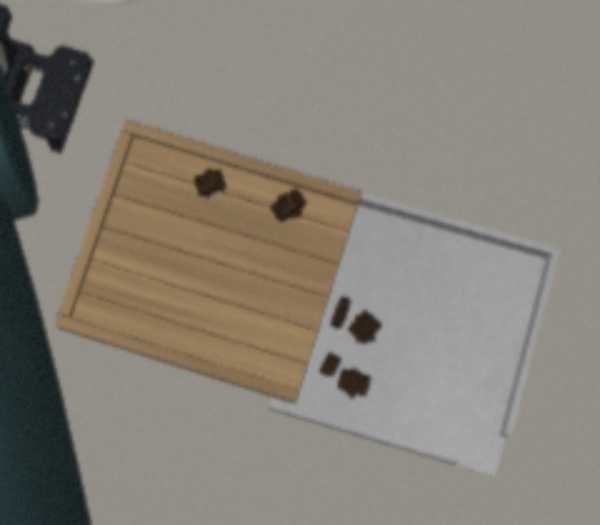

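The first pass put four chunks in the sample tray, two flat and two on edge. Two remain on the deck near (210,182) and (288,205) in the crop, so I'll do the second pass.

```bash
python3 - <<'E'
from h import *
from cell import manip,cams
wipe(manip,.031)
manip.move_pose([*t2w(.031,.2),.25],rot(TH))
c=cams.capture("top");np.savez("top2.npz",**c);cv2.imwrite("pics/top2.png",cv2.resize(c["image"][120:330,220:460],None,fx=2.5,fy=2.5))
for k in chunks(c): print(*k)
print(manip.state()["clock"])
E
```

```text
down [0.59088074 0.09252317 0.090388  ] [0.03093193 0.08593201] [ 0.25489685 -0.90451361  0.07682584]
end [ 0.51947077 -0.11856073  0.09050866] [ 0.03101688 -0.13690378] [ 0.76437398 -0.20142205 -0.07641035] 0.023317201299021765
[378. 211.] 69 [  91. -158.] [  78. -168.] [ 104. -148.] 0.022
[369. 225.] 60 [  52. -149.] [  41. -160.] [  62. -137.] 0.022
[356. 245.] 28 [  -7. -131.] [ -19. -135.] [   6. -128.] 0.03
[365. 250.] 71 [ -12. -158.] [ -24. -168.] [   1. -147.] 0.02
[352. 265.] 26 [ -59. -136.] [ -67. -141.] [ -52. -131.] 0.034
[361. 273.] 73 [ -68. -163.] [ -78. -175.] [ -58. -151.] 0.02
22.275
```

View pics/top2.png

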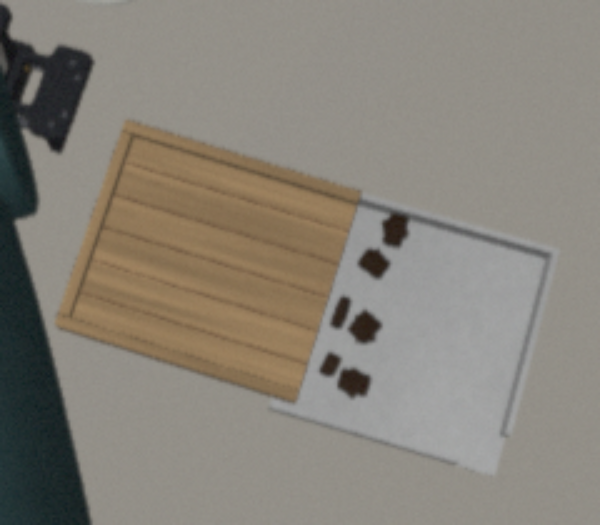

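All six chunks are in the sample tray, and its position is unchanged. Now I'll stand the wiper back where it came from.

```bash
python3 - <<'E'
from h import *
from cell import manip,cams
th=-.0945; p=[.4251,.3439]
manip.move_pose([*p,.2],rot(th)); manip.move_linear([*p,.05],rate=.1); f0=manip.state()["contact_force"][2]
z=.038
while z>.033:
    manip.move_linear([*p,z],rate=.02); f=manip.state()["contact_force"][2]-f0
    if f>2: break
    z-=.0005
print(z,f,manip.state()["tool_pos"])
manip.set_gripper(.055); manip.dwell(.2); manip.move_linear([*p,.25],rate=.12)
manip.move_pose([.22,.638,.239],[-.5187,-3.098,.003])
c=cams.capture("top");cs=cams.capture("scene")
for k in chunks(c): print(*k)
W=world(c);q=W[250:300,155:190].reshape(-1,3);T=q[q[:,2]>.065];print("rail",rect(T),np.median(T[:,2]))
cv2.imwrite("pics/fin.png",np.hstack([cv2.resize(c["image"][160:320,100:450],(440,400)),cv2.resize(cs["image"][130:330,190:560],(360,400))]))
print(manip.state()["clock"])
E
```

```text
0.0355 7.561400857767107 [0.42515942 0.3440269  0.03614142]
[377. 211.] 72 [  91. -158.] [  78. -168.] [ 106. -148.] 0.022
[369. 225.] 60 [  52. -149.] [  43. -161.] [  62. -137.] 0.021
[356. 245.] 30 [  -7. -131.] [ -19. -135.] [   6. -127.] 0.03
[365. 251.] 67 [ -13. -158.] [ -25. -169.] [  -1. -147.] 0.02
[352. 266.] 27 [ -60. -136.] [ -68. -141.] [ -51. -131.] 0.034
[361. 273.] 72 [ -68. -163.] [ -79. -175.] [ -57. -152.] 0.021
rail (array([0.42466046, 0.34374771]), 95.27102661132812, 25.57577133178711, np.float32(-0.09952032)) 0.07561955756256311
31.1167
```

View pics/fin.png

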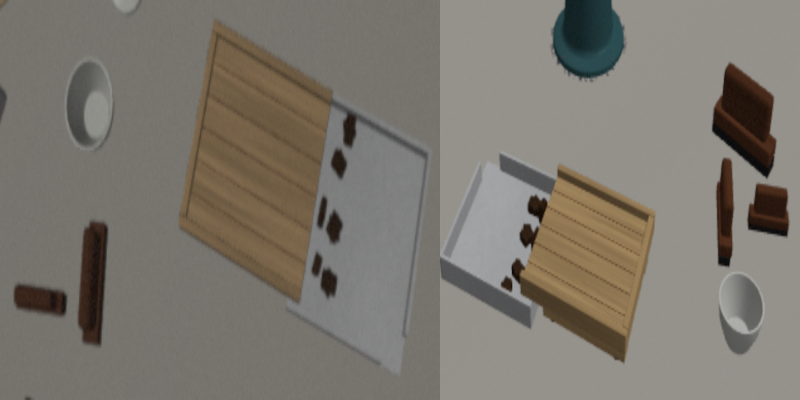

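In the final views the wiper stands upright and released, at about (95,283) in the left panel. All six chunks lie inside the white tray, and the bowl and other wipers haven't moved.

```bash
python3 -c "
from cell import order
print(order.close_job())"
```

```text
the job is handed in; nothing more can be done
None
```

The job is handed in, verdict not shown: the final pictures show all six chunks in the sample tray, which has not moved, and the middle-sized wiper standing upright and released where it started, at about 31 s on the clock.

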